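# Check a spare caddy column on the gauge pin and sort it

### The job

Pull the lilac tube in the blue-lined bay out of the pink caddy by its open end, lay it down on the ledge and let go, then take it again nearer its black foot and push its open end straight onto the steel pin of the white stand as far as it will go. If it goes fully home against the stand, take it off and lay it in the white tray; if it stops short, take it off and lay it in the dark grey tray, without dropping it. Leave the other tube in its bay and everything else where it is.

Things in the scene. Friction and masses are not known exactly. Their poses are not given: they have to be found in the camera images.
- tube_a: Lilac square tube, 140 mm long, 40 x 40 mm outside, about 120 g. Origin: centre of its underside, 20 mm below its axis. Its x axis runs from the open mouth (x = -70 mm) to the closed end with the black rubber foot (+70 mm). Square bore 24 mm wide, open at the mouth only. One tube fits the pin, the other is blocked 45 mm in; they look the same, only the pin tells. See gauge_root.
- tube_b: Lilac square tube, 140 mm long, 40 x 40 mm outside, about 120 g. Origin: centre of its underside, 20 mm below its axis. Its x axis runs from the open mouth (x = -70 mm) to the closed end with the black rubber foot (+70 mm). Square bore 24 mm wide, open at the mouth only. One tube fits the pin, the other is blocked 45 mm in; they look the same, only the pin tells. See gauge_root.
- tube_a_mouth (a point): Centre of the open mouth of tube_a, on the tube's axis, axes as the tube.
- tube_b_mouth (a point): Centre of the open mouth of tube_b, on the tube's axis, axes as the tube.
- tube_a_mid (a point): Middle of tube_a, on its axis.
- tube_b_mid (a point): Middle of tube_b, on its axis.
- caddy: Pink two-tier caddy, fixed, 200 mm deep (x), 290 mm wide (y). Origin: centre of its underside; open front at -x. Lower tier: 4 mm floor, two bays parted by a 30 mm rib, a tube in each along x, mouth to the front. The upper tier (underside at 124 mm, rim 164 mm, posts at y = +-143 mm) covers it from x = -27 mm back: only some 68 mm of each tube, next to its mouth, is free from above.
- check_bay (a point): Floor of the bay lined in blue (at the caddy's +y), under the middle of the tube to be checked.
- spare_bay (a point): Floor of the pink bay (at the caddy's -y), under the middle of the tube that stays.
- gauge: White stand, fixed: upright plate 100 mm wide (x), 22 mm thick, 175 mm high; a level steel pin, 20 mm diameter, 65 mm long, points along its +y, 75 mm above the ledge; the last 13 mm taper to 10 mm. Origin: on the ledge under the foot of the pin, in the plate's front face. A gripper that holds the tube near its mouth hits the plate before the tube is home: grip 60 mm or more from it.
- gauge_root (a point): Foot of the pin: on its axis, in the plate's front face; axes as the stand. The mouth of a tube that fits gets here (home against the plate); a blocked tube stops with its mouth 20 mm short of it.
- gauge_tip (a point): Free end of the pin, on its axis.
- keep_tray: White open tray, fixed, 130 mm (its x) by 200 mm (its y) outside, walls 4 mm thick and 25 mm high, floor 4 mm thick. Origin: centre of its underside. For a tube that fits.
- reject_tray: Dark grey open tray, fixed, 130 mm (its x) by 200 mm (its y) outside, walls 4 mm thick and 25 mm high, floor 4 mm thick. Origin: centre of its underside. For a tube that stops short.
- soap: Yellow soap bar, 55 x 85 x 26 mm, on the caddy's upper tier. Leave alone.
- conditioner: Closed conditioner bottle, 54 mm in diameter, 160 mm tall, on the upper tier. Leave alone.
- tin: Aluminium tin, 60 mm in diameter, 40 mm tall, on the upper tier. Leave alone.
- hairbrush: Wooden hairbrush lying on the ledge, 215 mm long, 31 mm high, head to its +x. Leave alone.
- hair_clip: Black hair clip on the ledge, 75 x 22 mm, 20 mm high. Leave alone.
- mug: White mug on the ledge, 74 mm in diameter, 95 mm tall. Leave alone.
There are look-alikes about, which are no part of the job. Leave any green or red look-alike of the tube_a alone.

How it is judged:
On the way, in this order (a step that is already met when the one before it is completed fails the run):
1. the tube has been drawn out of the caddy (its middle more than 130 mm from both bays' middles), lies on the ledge and is let go (((height (world z) of tube_a_mid below 0.027 m and horizontal distance between tube_a_mid and check_bay above 0.13 m and horizontal distance between tube_a_mid and spare_bay above 0.13 m and contact force between the fingers and tube_a below 0.1 N) or (height (world z) of tube_b_mid below 0.027 m and horizontal distance between tube_b_mid and check_bay above 0.13 m and horizontal distance between tube_b_mid and spare_bay above 0.13 m and contact force between the fingers and tube_b below 0.1 N))), for 0.1 s.
2. the tube has been tried on the pin: straight on it (within 6 mm and 0.15 rad), and within 6 mm of home if it fits, or within 6 mm of its stop if it does not (((y of tube_a_mouth in the frame of gauge_root between -0.004 and 0.006 m and x of tube_a_mouth in the frame of gauge_root between -0.006 and 0.006 m and z of tube_a_mouth in the frame of gauge_root between -0.006 and 0.006 m and angle between the x axis of tube_a and the y axis of gauge, either way round below 0.15 rad) or (y of tube_b_mouth in the frame of gauge_root between -0.004 and 0.026 m and x of tube_b_mouth in the frame of gauge_root between -0.006 and 0.006 m and z of tube_b_mouth in the frame of gauge_root between -0.006 and 0.006 m and angle between the x axis of tube_b and the y axis of gauge, either way round below 0.15 rad))), for 0.1 s.
At the end, for the whole second after the job is handed in: The checked tube lies flat (0.1 rad) and still (0.02 m/s) on the floor of the right tray, white if it went fully home, dark grey if it stopped short, its middle within 50 mm (x) and 85 mm (y) of the tray's centre; the other tube is still in the pink bay, within 25 mm of its place (((x of tube_a_mid in the frame of keep_tray between -0.05 and 0.05 m and y of tube_a_mid in the frame of keep_tray between -0.085 and 0.085 m and z of tube_a_mid in the frame of keep_tray between 0.015 and 0.03 m and angle between tube_a's own x axis and vertical between 1.47 and 1.67 rad and linear speed of tube_a below 0.02 m/s and x of tube_b in the frame of spare_bay between -0.025 and 0.025 m and y of tube_b in the frame of spare_bay between -0.025 and 0.025 m and z of tube_b in the frame of spare_bay between -0.005 and 0.01 m) or (x of tube_b_mid in the frame of reject_tray between -0.05 and 0.05 m and y of tube_b_mid in the frame of reject_tray between -0.085 and 0.085 m and z of tube_b_mid in the frame of reject_tray between 0.015 and 0.03 m and angle between tube_b's own x axis and vertical between 1.47 and 1.67 rad and linear speed of tube_b below 0.02 m/s and x of tube_a in the frame of spare_bay between -0.025 and 0.025 m and y of tube_a in the frame of spare_bay between -0.025 and 0.025 m and z of tube_a in the frame of spare_bay between -0.005 and 0.01 m))); the robot touches nothing.
It fails at once if a bystander is moved by more than 40 mm (distance of any of soap, conditioner, tin, hairbrush, hair_clip, mug from where it was at the start of the episode above 0.04 m).
It fails at once if the tube is dropped: it moves faster than 0.7 m/s while the fingers do not hold it (a fall of more than 25 mm) ((linear speed of tube_a above 0.7 m/s and contact force between the fingers and tube_a below 0.05 N) or (linear speed of tube_b above 0.7 m/s and contact force between the fingers and tube_b below 0.05 N)).
It also fails if it takes over 51 s, if anything falls off the work surface, if the arm or the gripper's body presses on something with over 40 N, if the wrist force passes 120 N, or if a joint passes its speed limit or range.

### The arm

A 6-joint arm with a two-finger parallel gripper is mounted at the origin on the work surface. World frame = base frame: x ahead of the robot, y to its left, z up, the work surface at z = 0. Lengths are in m, angles in rad, forces in N, time in s.
With the tool pointing down it reaches from about 0.25 to 0.775 m from the base axis. Payload 4 kg.
Tool frame: the origin (TCP) lies between the finger pads; the fingertips stand 11 mm ahead of it and the grasp point (between the pads) lies 8 mm behind it (robot.tip_extent is the z of the fingertips in the tool frame, in m); z points along the fingers, y is the line along which they close (so a half turn about z gives the same grasp; the last joint's range is limited). The gripper opens to 94 mm and grips with 3 to 60 N. Pads are 16 mm wide; open, the fingers measure 119 mm over their backs; the gripper's body (75 mm by 177 mm) begins 78 mm behind the grasp point.
Start: joints at [1.037, 0.087, 1.371, -0, 1.684, -0.103], TCP at [0.23, 0.5, 0.217] pointing down, gripper open.
Joint ranges: [-3.1, 3.1], [-0.76, 2.03], [0.27, 2.55], [-1.08, 4.22], [0.17, 2.65], [-2.57, 2.57]. Speed limits (rad/s): [2.79, 2.79, 3.14, 3.14, 3.14, 3.14].

### API

Orientations are given as [roll, pitch, yaw] about the fixed x, y, z axes, in that order (R = Rz(yaw) Ry(pitch) Rx(roll)).
In Python, from bench import robot, imaging gives the robot as it stands.
- The arm moves only by the shell command python3 -m pendant 'ROWS'. ROWS is JSON, a list of rows, each a list of 7 numbers: the shift along the world's x, y, z in cm, then the turn, a rotation vector about the world's x, y, z in degrees, then the opening, from 0 (shut) to 1 (fully open). In form: [[dx, dy, dz, ax, ay, az, jaw], ...]. A call has 1 to 8 rows; each row shifts and turns the commanded pose from where the row before left it; what a row does not reach is not made up. A row lasts 1/10 s, in which the tool goes at most 50 mm and 8.59 degrees, less where a joint would pass 70% of its speed; a pose out of reach is approached as far as the arm can. A call is refused whole if a number of a shift passes 5 or a number of a turn 8.59, either way. A call with a gripper value outside its range is refused whole. The fingers move at their own pace and stop on an object; the grip force is fixed at half the most. Time passes only in rows, so rows that do not move let the fingers close. It gives the time, the measured TCP pose, the force, the opening and the grip force at its end, in the units of the state.
- robot.get_obs(): the state, without advancing time (a new reading comes with each control period).
- imaging.snapshot(name): name is "scene" or "top" or "wrist"; returns the picture (480x640x3 uint8, red, green, blue); there is no depth.
- imaging.camera_params(name): a dict with "camera_matrix" (3x3 intrinsics, pixels), "R" (3x3) and "t" (3): a world point X has camera coordinates R X + t. Camera axes: x right, y down, z forward; pixel columns grow to the right and rows downward; lengths in m; the calibration is good to about 2 mm. The wrist camera is an equidistant fisheye: a pixel r from the principal point sees the ray r / f radians off the axis. A picture is of the moment at which its call begins: read the wrist's pose just before it. camera_params takes no time and is no camera call; for the wrist camera it gives the pose at the moment of the call.
- robot.close_job(): hands the job in; it is judged then, once.
The state is a dict: "time": time; "joint_positions": joint angles; "qvel": joint speeds; "joint_torque": joint torques, N m; "tool_pos": TCP position; "ee_rot": TCP orientation; "wrist_force": force on the tool from outside, world axes, zero at the start; "wrist_torque": the same for the moment, N m; "width": finger opening in m; "finger_force": force on a finger pad.
Only numpy, scipy, OpenCV 4.12 (cv2) and the standard library are available. Lean on these libraries where they do the work, as an engineer would, in place of code of your own. Each camera call takes 0.05 s, during which the arm holds its last target. There are 200 camera calls.

## Working session

There is one attempt and no reset: what is moved stays moved. The work goes in short steps, Python scripts to look and compute and a shell command to move; the robot and the scene stay as the last step left them, time stands still between calls to the robot, and variables do not carry over. Pictures are saved under pics/ and viewed, at most 10 in all, crops included, and the job is handed in when it is done.

```bash
mkdir -p pics; ls
python3 - <<'E'
from bench import robot, imaging
import cv2, numpy as np
np.set_printoptions(precision=4,suppress=True)
for n in ("scene","top"):
    im=imaging.snapshot(n); cv2.imwrite(f"pics/{n}0.png",im[:,:,::-1]); p=imaging.camera_params(n)
    print(n,p["camera_matrix"].tolist(),p["R"],p["t"])
print(imaging.camera_params("wrist"))
print(robot.get_obs())
E
```

```text
pics
scene [[596.674475817796, 0.0, 324.44307590735633], [0.0, 596.674475817796, 233.18711286010412], [0.0, 0.0, 1.0]] [[ 0.9716  0.2367 -0.0014]
 [ 0.2044 -0.8417 -0.4998]
 [-0.1195  0.4853 -0.8661]] [-0.5182 -0.0961  1.4642]
top [[480.20664126616424, 0.0, 320.8725973041763], [0.0, 480.20664126616424, 235.01482282057722], [0.0, 0.0, 1.0]] [[ 0.0257 -0.9996  0.0129]
 [-0.9801 -0.0277 -0.1966]
 [ 0.1969 -0.0076 -0.9804]] [-0.0375  0.5473  1.2877]
{'camera_matrix': array([[371.6483,   0.    , 318.8134],
       [  0.    , 371.6483, 234.2659],
       [  0.    ,   0.    ,   1.    ]]), 'R': array([[ 0.4174,  0.9087, -0.0019],
       [ 0.8821, -0.4047,  0.241 ],
       [ 0.2182, -0.1023, -0.9705]]), 't': array([-0.5484, -0.0258,  0.3898])}
{'time': 0.1, 'joint_positions': array([ 1.0369,  0.0879,  1.3721,  0.    ,  1.6836, -0.1031]), 'qvel': array([-0.0011, -0.0024, -0.0035,  0.0009,  0.0005,  0.0009]), 'joint_torque': array([  0.0016, -34.125 , -30.3302,   0.0719,   0.0304,  -0.0001]), 'tool_pos': array([0.2294, 0.4993, 0.2154]), 'ee_rot': array([-3.1396, -0.0002,  2.7108]), 'wrist_force': array([ 0.1218, -0.3394, -0.7557]), 'wrist_torque': array([ 0.0802, -0.0004, -0.08  ]), 'finger_force': 0.0, 'width': 0.09366383679137158}
```

View pics/scene0.png

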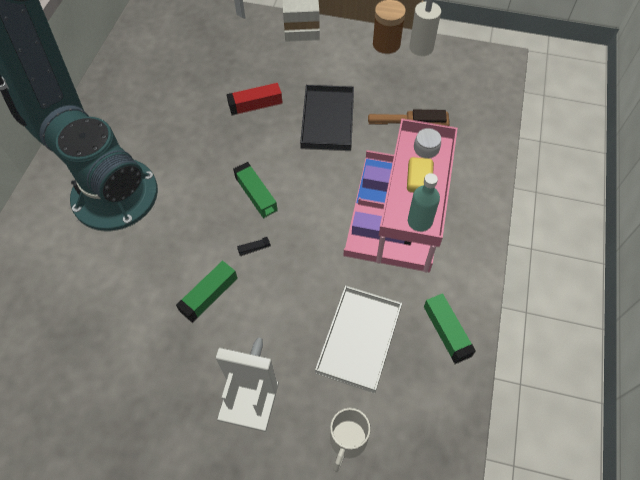

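View pics/top0.png

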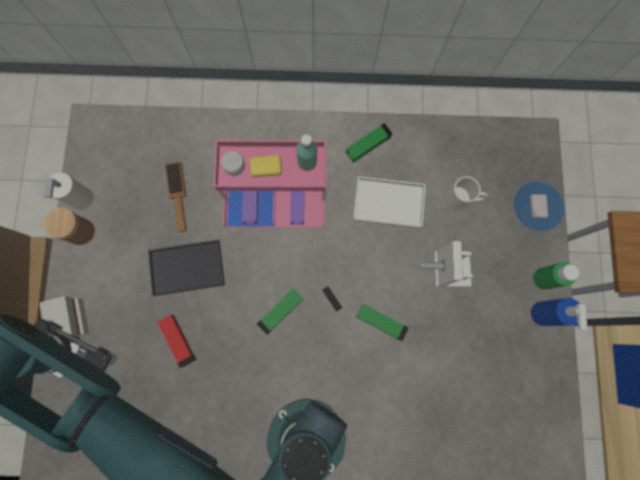

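The scene view shows the blue bay at about (375,180), the stand at (247,365), the white tray at (360,338) and the grey tray at (328,117). In the top view the check tube is at (250,207), the spare at (297,207), the pin at (432,265) and the stand at (455,265). Next I measure them from both views.

```bash
cat > h.py <<'E'
import numpy as np, cv2
from bench import robot, imaging
np.set_printoptions(precision=4,suppress=True)
def ray(p,uv,fish=False):
    K,R,t=p["camera_matrix"],np.array(p["R"]),np.array(p["t"])
    x=np.array([(uv[0]-K[0,2])/K[0,0],(uv[1]-K[1,2])/K[1,1]])
    if fish:
        th=np.hypot(*x); d=np.r_[x/max(th,1e-9)*np.sin(th),np.cos(th)]
    else: d=np.r_[x,1]
    return -R.T@t, R.T@d/np.linalg.norm(d)
def plane(p,uv,z,fish=False):
    c,d=ray(p,uv,fish); return c+d*(z-c[2])/d[2]
def tri(rays):
    A=sum(np.eye(3)-np.outer(d,d) for c,d in rays); b=sum((np.eye(3)-np.outer(d,d))@c for c,d in rays)
    X=np.linalg.solve(A,b); return X,[np.linalg.norm(np.cross(X-c,d)) for c,d in rays]
def mask(im,lo,hi):
    return cv2.inRange(cv2.cvtColor(im,cv2.COLOR_RGB2HSV),lo,hi)
def blobs(m,amin=30):
    c,_=cv2.findContours(m,cv2.RETR_EXTERNAL,cv2.CHAIN_APPROX_NONE)
    return sorted([k for k in c if cv2.contourArea(k)>amin],key=cv2.contourArea,reverse=True)
def wrist(fn=None):
    p=imaging.camera_params("wrist"); im=imaging.snapshot("wrist")
    if fn: cv2.imwrite(fn,im[:,:,::-1])
    return p,im
E
python3 - <<'E'
from h import *
ims={n:cv2.imread(f"pics/{n}0.png")[:,:,::-1].copy() for n in("scene","top")}
P={n:imaging.camera_params(n) for n in ims}
for n,im in ims.items():
    hsv=cv2.cvtColor(im,cv2.COLOR_RGB2HSV)
    m=mask(im,(125,60,60),(145,255,255))
    for k in blobs(m,40)[:4]: print(n,"lilac",cv2.minAreaRect(k),cv2.approxPolyDP(k,3,True)[:,0].tolist())
pts={"top":[(250,207),(232,207),(432,265),(390,202),(187,268),(455,250)],"scene":[(376,172),(258,345),(360,338),(328,117)]}
for n in pts:
    for q in pts[n]: print(n,q,cv2.cvtColor(ims[n],cv2.COLOR_RGB2HSV)[q[1],q[0]])
a=cv2.resize(ims["top"][180:300,205:345],None,fx=4,fy=4)[:,:400]; 
crops=[(ims["top"],(215,145)),(ims["top"],(385,170)),(ims["scene"],(330,130)),(ims["scene"],(180,320))]
t=[cv2.resize(i[y:y+100 if 0 else y+98,x:x+130],(400,300),interpolation=cv2.INTER_CUBIC) for i,(x,y) in crops]
cv2.imwrite("pics/m1.png",np.vstack([np.hstack(t[:2]),np.hstack(t[2:])])[:,:,::-1])
E
```

```text
scene lilac ((366.6440124511719, 224.70799255371094), (28.711116790771484, 22.45012664794922), 10.30484676361084) [[355, 212], [352, 233], [378, 238], [381, 216]]
scene lilac ((375.94232177734375, 177.78846740722656), (25.298980712890625, 21.965007781982422), 11.309932708740234) [[366, 166], [363, 186], [386, 191], [390, 170]]
top lilac ((242.04086303710938, 206.3463134765625), (29.941579818725586, 32.62384796142578), 3.5763344764709473) [[229, 190], [228, 196], [229, 190], [243, 191], [243, 221], [256, 222], [258, 191]]
top lilac ((297.0, 207.0), (32.0, 12.0), 90.0) [[291, 191], [291, 222], [301, 223], [303, 192]]
top (250, 207) [134  86 151]
top (232, 207) [109 137 154]
top (432, 265) [ 98   8 134]
top (390, 202) [ 30   7 175]
top (187, 268) [150   8  68]
top (455, 250) [ 34  10 175]
scene (376, 172) [131  86 184]
scene (258, 345) [ 78   9 147]
scene (360, 338) [ 35   7 222]
scene (328, 117) [120   8  65]
```

View pics/m1.png

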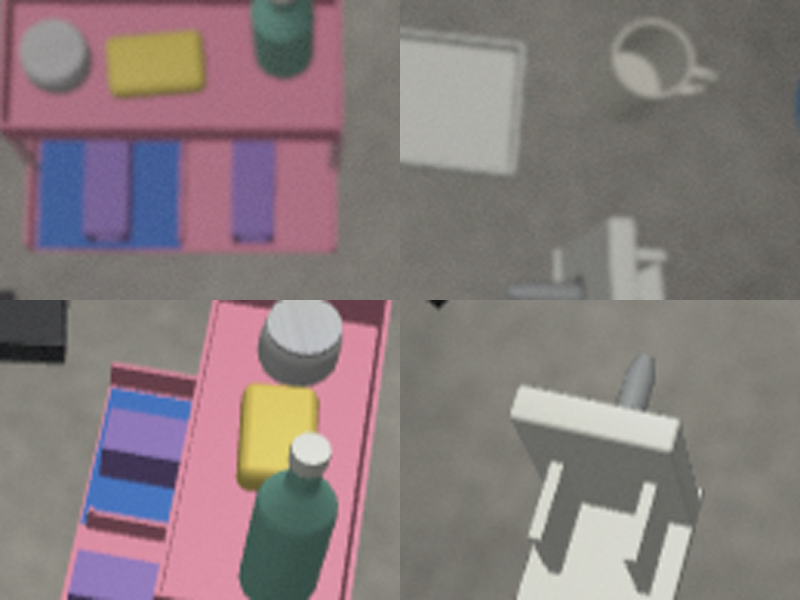

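The crops show the check tube's mouth edge at top (242.6,222)-(257,222) and scene (364,165)-(363,181), and the pin tip at top (421,265). The stand is visible only from the back in the scene view, so I will use the wrist camera for the pin.

Run:
```python
from h import *
T,S=imaging.camera_params("top"),imaging.camera_params("scene")
for n,a,b in [("mouth+y top",(242.6,222),(365,165.5)),("mouth-y top",(257.2,222),(363.3,181)),("pin tip",(420.7,264.7),(180+242/3.077,320+57/3.06-1)),("plate top corner",(455,240.5),(180+115/3.077,320+ 88/3.06)),("plate top corner2",(462,240.5),(217.4,351))]:
    print(n,*tri([ray(T,a),ray(S,b)]))
print("mouth plane z.044",plane(T,(242.6,222),.044),plane(T,(257.2,222),.044),plane(T,(243,191),.044), plane(T,(257.5,191),.044))
im=cv2.imread("pics/top0.png")[:,:,::-1].copy()
for n,m,z in(("white",mask(im,(0,0,150),(180,40,255)),.025),("grey",mask(im,(0,0,0),(180,60,85)),.025),("caddy",mask(im,(160,60,60),(180,255,255)),.1)):
    for k in blobs(m,500)[:4]:
        r=cv2.minAreaRect(k); print(n,r,plane(T,r[0],z),[plane(T,q,z)[:2].round(3).tolist() for q in cv2.boxPoints(r)])
p=imaging.camera_params("wrist"); print("cam",-p["R"].T@p["t"],p["R"].T[:,2])
```

```text
mouth+y top [0.5846 0.2014 0.0376] [np.float64(0.0019013760600204515), np.float64(0.0019013760600203567)]
mouth-y top [0.5886 0.1616 0.0279] [np.float64(0.0025853837741123147), np.float64(0.002585383774112244)]
pin tip [ 0.4692 -0.2957  0.0781] [np.float64(0.0004959374172380535), np.float64(0.0004959374172381474)]
plate top corner [ 0.4737 -0.3643  0.2536] [np.float64(0.03875411214559648), np.float64(0.0387541121455964)]
plate top corner2 [ 0.475  -0.3744  0.2656] [np.float64(0.034444832329844195), np.float64(0.03444483232984419)]
mouth plane z.044 [0.5815 0.1994 0.044 ] [0.5827 0.1582 0.044 ] [0.6724 0.2035 0.044 ] [0.6737 0.1621 0.044 ]
white ((389.2621154785156, 202.86550903320312), (69.40838623046875, 39.75397491455078), 7.001267433166504) [ 0.6548 -0.2189  0.025 ] [[0.606, -0.112], [0.725, -0.125], [0.705, -0.327], [0.586, -0.311]]
white ((47.84434127807617, 162.08018493652344), (48.34563064575195, 69.23893737792969), 2.4895529747009277) [0.749  0.7811 0.025 ] [[0.645, 0.841], [0.858, 0.863], [0.856, 0.72], [0.643, 0.702]]
white ((36.709049224853516, 208.69345092773438), (37.562
[... 545 characters left out ...]
76727294921875, 379.39666748046875), (286.2182312011719, 59.7402458190918), 36.74055862426758) [0.1447 0.4794 0.025 ] [[0.298, 0.857], [0.432, 0.779], [-0.002, 0.117], [-0.12, 0.203]]
grey ((185.64353942871094, 267.5643310546875), (46.625335693359375, 74.23371887207031), 81.67434692382812) [0.4501 0.3545 0.025 ] [[0.497, 0.471], [0.534, 0.267], [0.403, 0.239], [0.368, 0.44]]
grey ((305.0, 457.0), (44.0, 50.0), 90.0) [-0.0389  0.0034  0.025 ] [[0.014, 0.071], [0.017, -0.061], [-0.091, -0.063], [-0.094, 0.066]]
caddy ((270.0, 183.5), (87.0, 112.0), 90.0) [0.6797 0.1215 0.1   ] [[0.802, 0.284], [0.812, -0.03], [0.561, -0.036], [0.553, 0.267]]
cam [0.1666 0.5278 0.3835] [ 0.2182 -0.1023 -0.9705]
```

```bash
python3 -m pendant '[[3.2,-3.2,0,0,0,2.5,1],[3.2,-3.2,0,0,0,2.5,1],[3.2,-3.2,0,0,0,2.5,1],[3.2,-3.2,0,0,0,2.5,1],[3.2,-3.2,0,0,0,2.5,1],[3.2,-3.2,0,0,0,2.5,0.6],[3.2,-3.2,0,0,0,2.5,0.6],[3.2,-3.2,0,0,0,2.5,0.6]]'
python3 -m pendant '[[3.2,-3.2,0,0,0,2.5,0.6],[2.5,-3.2,0,0,0,2.2,0.6],[0,0,0,0,0,0,0.6],[0,0,0,0,0,0,0.6]]'
python3 - <<'E'
from h import *
wrist("pics/w1.png"); o=robot.get_obs(); print(o["tool_pos"],o["ee_rot"],o["width"],o["time"])
E
```

```text
time: 0.9
tool_pos: [0.4865, 0.2422, 0.216]
ee_rot: [-3.141, -0.001, 3.062]
wrist_force: [1.2, 0.8, -0.2]
width: 0.0731
finger_force: 0.0
time: 1.3
tool_pos: [0.5427, 0.1791, 0.2156]
ee_rot: [3.141, -0.002, 3.14]
wrist_force: [-0.1, -0.3, -0.2]
width: 0.0562
finger_force: 0.0
[0.5422 0.18   0.2159] [ 3.1411 -0.0016  3.1413] 0.056393108189667154 1.35
```

View pics/w1.png

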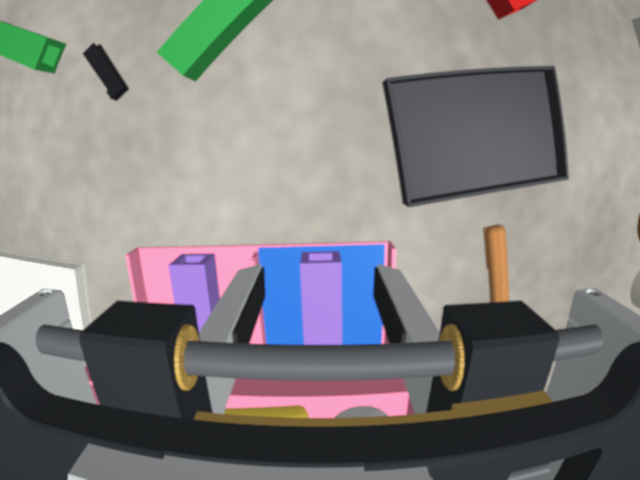

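The wrist view shows the check tube at columns 301–341, with its mouth top edge at row ~261 and the mouth face at 253–261. The fingers straddle it. I measure its line and height using this view together with the top and scene views.

Run:
```python
from h import *
im=cv2.imread("pics/w1.png")[:,:,::-1].copy(); p=imaging.camera_params("wrist")
T,S=imaging.camera_params("top"),imaging.camera_params("scene")
m=mask(im,(125,60,40),(145,255,255)); m[:, :280]=0; m[:,360:]=0; m[345:]=0
k=blobs(m)[0]; print(cv2.approxPolyDP(k,2,True)[:,0].tolist())
V=cv2.cvtColor(im,cv2.COLOR_RGB2HSV)[:,:,2]; print(V[248:270,308],V[248:270,335])
for r in (265,280,300,320,335):
    c=np.where(m[r])[0]; a,b=plane(p,(c[0]-.5,r),.044,1),plane(p,(c[-1]+.5,r),.044,1); print(r,c[0],c[-1],a,b,(a+b)/2,"w",np.hypot(*(a-b)[:2]))
for w,t,s in (((341,261),(242.6,222),(365,165.5)),((301,261),(257.2,222),(363.3,181))):
    print(*tri([ray(p,w,1),ray(T,t)]),plane(p,w,.044,1))
    print(*tri([ray(p,w,1),ray(S,s)]))
```

```text
[[303, 253], [301, 282], [304, 343], [340, 344], [338, 254]]
[238 239 234 214 170 151 160 165 166 167 167 163 153 145 164 205 230 235
 235 235 235 235] [240 236 223 183 144 130 128 128 129 128 130 130 133 152 195 229 236 236
 236 236 236 235]
265 301 340 [0.5876 0.1615 0.044 ] [0.5876 0.2001 0.044 ] [0.5876 0.1808 0.044 ] w 0.03861408414318422
280 301 340 [0.6031 0.1612 0.044 ] [0.6031 0.2004 0.044 ] [0.6031 0.1808 0.044 ] w 0.0391244349115466
300 302 340 [0.6246 0.1619 0.044 ] [0.6246 0.2008 0.044 ] [0.6246 0.1813 0.044 ] w 0.038899164575169023
320 303 340 [0.6471 0.1625 0.044 ] [0.6471 0.2013 0.044 ] [0.6471 0.1819 0.044 ] w 0.03874685743638465
335 304 341 [0.6647 0.1632 0.044 ] [0.6648 0.2027 0.044 ] [0.6648 0.183  0.044 ] w 0.039465070768937266
[0.5812 0.1994 0.0488] [np.float64(0.0010726332026379333), np.float64(0.0010726332026380115)] [0.5835 0.2005 0.044 ]
[0.5858 0.2012 0.0389] [np.float64(0.0006696942543426366), np.float64(0.000669694254342608)]
[0.587  0.1607 0.0296] [np.float64(0.00126151312527973), np.float64(0.001261513125279569)] [0.5835 0.162  0.044 ]
[0.5897 0.1618 0.0287] [np.float64(0.0013235750537260171), np.float64(0.0013235750537263643)]
```

```bash
python3 -m pendant '[[3.1,0.1,-2,0,0,1.5,0.65],[3.2,0,-2,0,0,0,0.65],[0,0,-4,0,0,0,0.65],[0,0,-4,0,0,0,0.65],[0,0,-4,0,0,0,0.65],[0,0,-3.2,0,0,0,0.65],[0,0,0,0,0,0,0.65]]'
python3 -m pendant '[[0,0,0,0,0,0,0.2],[0,0,0,0,0,0,0.2],[0,0,0,0,0,0,0.2],[0,0,0,0,0,0,0.2]]'
```

```text
time: 2.05
tool_pos: [0.6001, 0.1816, 0.0183]
ee_rot: [-3.14, -0.012, -3.113]
wrist_force: [0.1, -1.2, -0.3]
width: 0.0614
finger_force: 0.0
time: 2.45
tool_pos: [0.6075, 0.1814, 0.0277]
ee_rot: [3.14, 0.005, -3.115]
wrist_force: [-0.1, 0.8, 4.4]
width: 0.0396
finger_force: 30.0
```

```bash
python3 -m pendant '[[0,0,0.8,0,0,0,0.2],[-2,0,0,0,0,0,0.2],[-2.5,-0.1,0,0,0,0,0.2],[-2.5,0,0,0,0,0,0.2],[-2.5,-0.1,0,0,0,0,0.2],[-2.5,-0.1,0,0,0,0,0.2],[-2.5,-0.1,0,0,0,0,0.2],[-2.5,0,0,0,0,0,0.2]]'
python3 -m pendant '[[0,0,0,0,0,0,0.2],[0,0,0,0,0,0,0.2]]'
python3 - <<'E'
from h import *
s=imaging.snapshot("scene")[120:300,180:420]; t=imaging.snapshot("top")[170:350,180:420]
cv2.imwrite("pics/m2.png",cv2.resize(np.hstack([s,t]),(800,300))[:,:,::-1])
E
```

```text
time: 3.25
tool_pos: [0.4344, 0.1765, 0.0327]
ee_rot: [3.142, -0.001, -3.116]
wrist_force: [-0.8, 0.9, -2.2]
width: 0.0398
finger_force: 30.0
time: 3.45
tool_pos: [0.4358, 0.1767, 0.0329]
ee_rot: [3.141, 0.001, -3.115]
wrist_force: [0.2, -0.3, -1.6]
width: 0.0398
finger_force: 30.0
```

View pics/m2.png

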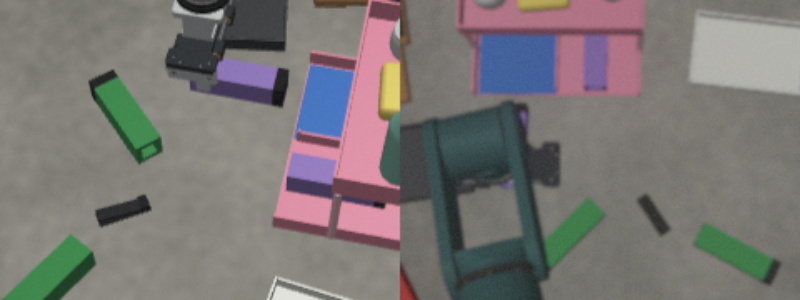

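The tube is out of the caddy and held level, its foot at scene-crop (282,88) and clear of the caddy. Next I lower it and release.

```bash
python3 -m pendant '[[0,0,-0.5,0,0,0,0.2],[0,0,-0.4,0,0,0,0.2],[0,0,0,0,0,0,0.2],[0,0,0,0,0,0,0.2]]'
python3 -m pendant '[[0,0,0,0,0,0,0.65],[0,0,0,0,0,0,0.65],[0,0,0,0,0,0,0.65],[0,0,0,0,0,0,0.65]]'
```

```text
time: 3.95
tool_pos: [0.4364, 0.1767, 0.0236]
ee_rot: [-3.142, 0.001, -3.115]
wrist_force: [-0.2, -0.7, 0.2]
width: 0.0398
finger_force: 30.0
time: 4.35
tool_pos: [0.4356, 0.1768, 0.0234]
ee_rot: [3.141, -0.0, -3.115]
wrist_force: [-0.2, 0.5, 0.6]
width: 0.0606
finger_force: 0.0
```

```bash
python3 -m pendant '[[0,0,4,0,0,0,0.65],[0,0,4,0,0,0,0.65],[0,0,4,0,0,-8,0.65],[0,-3,4,0,0,-8,0.65],[0.5,-4,2.5,0,0,-8,0.65],[0.5,-4,0,0,0,-8,0.65],[0.5,-4,0,0,0,-8,0.65],[0.5,-4,0,0,0,-8,0.65]]'
python3 -m pendant '[[0.5,-4,0,0,0,-8,0.65],[0.5,-4,0,0,0,-8,0.65],[0,-4,0,0,0,-8,0.65],[0,-4,0,0,0,-8,0.65],[0,-4,0,0,0,-8,0.65],[0,-4,0,0,0,-3.5,0.65],[0,0,0,0,0,0,0.65],[0,0,0,0,0,0,0.65]]'
python3 - <<'E'
from h import *
wrist("pics/w2.png"); print(imaging.camera_params("wrist")["R"],robot.get_obs()["tool_pos"])
E
```

```text
time: 5.15
tool_pos: [0.4558, -0.0147, 0.2091]
ee_rot: [3.141, 0.001, 2.325]
wrist_force: [0.3, 1.0, 0.0]
width: 0.0614
finger_force: 0.0
time: 5.95
tool_pos: [0.4654, -0.2536, 0.208]
ee_rot: [-3.141, -0.001, 1.57]
wrist_force: [-0.5, 0.4, 0.1]
width: 0.061
finger_force: 0.0
[[ 1.      0.0008  0.0003]
 [ 0.0007 -0.9708  0.2398]
 [ 0.0005 -0.2398 -0.9708]] [ 0.4656 -0.2528  0.2083]
```

View pics/w2.png

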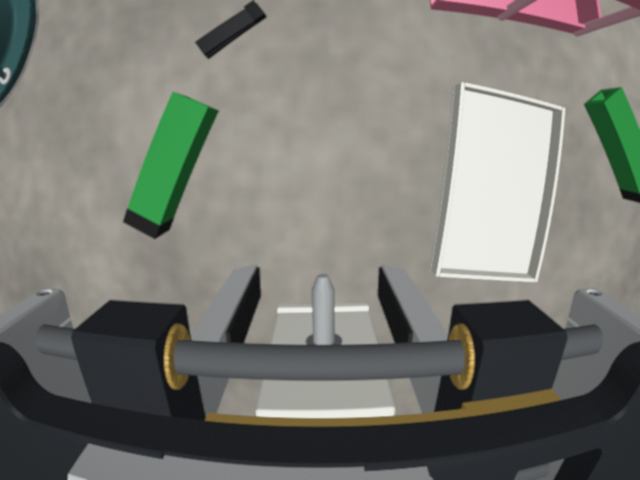

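The wrist view shows the pin straight ahead, its tip at (323,276) and its root at about (323,342). The plate's bottom edge is at row ~309 (columns 277–368) and its top edge at row 412. I take a second view further back for height.

```bash
python3 - <<'E'
from h import *; import pickle
p=imaging.camera_params("wrist"); pickle.dump(p,open("p2.pkl","wb"))
E
python3 -m pendant '[[0,5,0,0,0,0,0.65],[0,4,-3,0,0,0,0.65],[0,0,0,0,0,0,0.65],[0,0,0,0,0,0,0.65]]'
python3 - <<'E'
from h import *; import pickle
p3,im3=wrist("pics/w3.png"); pickle.dump(p3,open("p3.pkl","wb"))
p2=pickle.load(open("p2.pkl","rb")); im2=cv2.imread("pics/w2.png")[:,:,::-1].copy()
for n,p,im in(("2",p2,im2),("3",p3,im3)):
    hsv=cv2.cvtColor(im,cv2.COLOR_RGB2HSV).astype(int)
    print(n,"root cam",-p["R"].T@p["t"]); 
t=[im2[240:440,240:420],im3[140:340,240:420]]
cv2.imwrite("pics/m3.png",np.hstack([cv2.resize(i,(400,444),interpolation=cv2.INTER_CUBIC) for i in t])[:,:,::-1])
E
```

```text
time: 6.4
tool_pos: [0.4652, -0.1612, 0.178]
ee_rot: [-3.14, -0.0, 1.575]
wrist_force: [-0.0, 0.7, 0.0]
width: 0.0611
finger_force: 0.0
2 root cam [ 0.4657 -0.1843  0.3764]
3 root cam [ 0.4652 -0.0926  0.346 ]
```

View pics/m3.png

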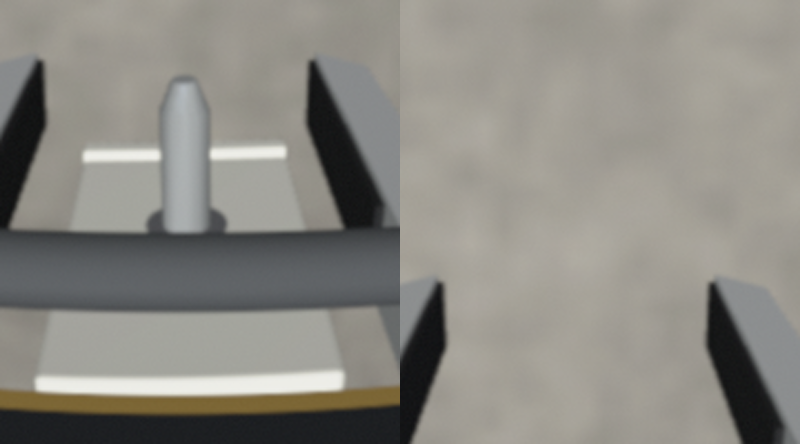

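The second view has the pin hidden behind the gripper bar, so I take one from nearer and higher instead.

```bash
python3 -m pendant '[[0,-2,4,0,0,0,0.65],[0,-4,3,0,0,0,0.65],[0,-4,2,0,0,0,0.65],[0,-4,0,0,0,0,0.65],[0,-2,0,0,0,0,0.65],[0,0,0,0,0,0,0.65],[0,0,0,0,0,0,0.65]]'
python3 - <<'E'
from h import *; import pickle
p3,im3=wrist("pics/w4.png"); pickle.dump(p3,open("p3.pkl","wb"))
p2=pickle.load(open("p2.pkl","rb"))
print("tip plane",plane(p2,(322.8,275.1),.075,1),"axis pt",plane(p2,(323.9,330),.075,1))
print("top edge",plane(p2,(257.1,409.6),.175,1),plane(p2,(394.4,407.4),.175,1))
print("bottom strip",plane(p2,(276.9,310.5),0,1),plane(p2,(368.7,308.5),0,1))
cv2.imwrite("pics/m4.png",cv2.resize(im3[150:350,190:450],(780,600),interpolation=cv2.INTER_CUBIC)[:,:,::-1])
E
```

```text
time: 7.15
tool_pos: [0.4656, -0.3231, 0.2683]
ee_rot: [-3.141, -0.001, 1.57]
wrist_force: [0.7, 0.2, -0.4]
width: 0.0611
finger_force: 0.0
tip plane [ 0.4693 -0.295   0.075 ] axis pt [ 0.4706 -0.3489  0.075 ]
top edge [ 0.4228 -0.3603  0.175 ] [ 0.5188 -0.3589  0.175 ]
bottom strip [ 0.419  -0.3653  0.    ] [ 0.5219 -0.3629  0.    ]
```

View pics/m4.png

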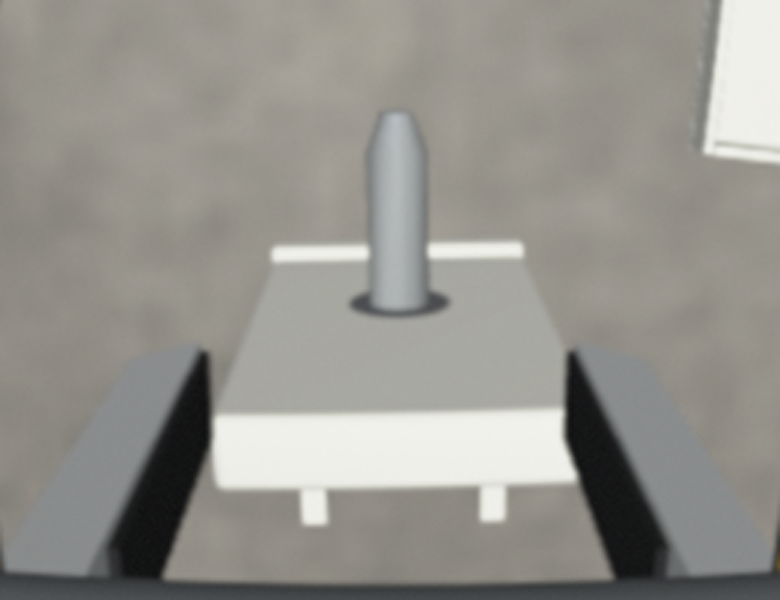

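The clear view shows the pin: tip at (322,186.7) and foot at (323,251) in full-image pixels. The plate's front top edge runs (262.3,288.3)–(377.7,286).

Run:
```python
from h import *; import pickle
p2,p3=[pickle.load(open(f"p{i}.pkl","rb")) for i in (2,3)]; T=imaging.camera_params("top")
print("tip",*tri([ray(p2,(322.8,275.1),1),ray(p3,(322,186.9),1)]))
print("L edge",*tri([ray(p2,(257.1,409.6),1),ray(p3,(262.3,288.3),1)]))
print("R edge",*tri([ray(p2,(394.4,407.4),1),ray(p3,(377.7,286),1)]))
print("tip",plane(p3,(322,186.9),.075,1),"root",plane(p3,(323.2,250.5),.075,1))
print("edge",plane(p3,(262.3,288.3),.175,1),plane(p3,(377.7,286),.175,1))
print("shoulder",plane(p3,(190+397/3,150+150/3),.075,1))
# pin edges: widths at two rows (w4)
im=cv2.imread("pics/w4.png")[:,:,::-1].copy(); g=cv2.GaussianBlur(cv2.cvtColor(im,cv2.COLOR_RGB2GRAY),(3,3),0).astype(float)
for r in (205,212,220,240,245):
    d=np.abs(np.diff(g[r,300:350])); l=300+d[:23].argmax()+.5; q=323+d[23:].argmax()+.5; print(r,l,q,plane(p3,(l,r),.075,1),plane(p3,(q,r),.075,1))
```

```text
tip [ 0.4693 -0.2968  0.0703] [np.float64(0.00014471863292721173), np.float64(0.00014471863292723848)]
L edge [ 0.4223 -0.3628  0.1721] [np.float64(6.187437289369395e-05), np.float64(6.187437289364039e-05)]
R edge [ 0.5147 -0.359   0.1754] [np.float64(0.004023382959089553), np.float64(0.004023382959089583)]
tip [ 0.4691 -0.2962  0.075 ] root [ 0.4704 -0.3608  0.075 ]
edge [ 0.4228 -0.3616  0.175 ] [ 0.5108 -0.3598  0.175 ]
shoulder [ 0.4694 -0.3092  0.075 ]
205 314.5 328.5 [ 0.4617 -0.3142  0.075 ] [ 0.4755 -0.3142  0.075 ]
212 314.5 329.5 [ 0.4617 -0.3212  0.075 ] [ 0.4765 -0.3212  0.075 ]
220 314.5 332.5 [ 0.4617 -0.3293  0.075 ] [ 0.4795 -0.3293  0.075 ]
240 315.5 332.5 [ 0.4626 -0.3498  0.075 ] [ 0.4797 -0.3498  0.075 ]
245 311.5 333.5 [ 0.4586 -0.355   0.075 ] [ 0.4808 -0.355   0.075 ]
```

```bash
python3 -m pendant '[[0,4.2,0,0,0,-7,0.65],[0,4.2,0,0,0,-7,0.65],[0,4.2,0,0,0,-7.4,0.65],[-0.5,4.2,-0.5,0,0,-7.4,0.65],[-0.5,4.2,-0.5,0,0,-7.4,0.65],[-0.5,4.2,-1,0,0,-7.4,0.65],[-0.5,4.2,-1,0,0,-7.4,0.65],[-0.5,4.2,-1,0,0,-7.4,0.65]]'
python3 -m pendant '[[-0.5,4.2,-1,0,0,-7.4,0.65],[-0.5,4.2,-1,0,0,-7.4,0.65],[-0.5,4.2,-1,0,0,-7.4,0.65],[-0.5,4,0,0,0,-7.4,0.65],[0,0,0,0,0,0,0.65],[0,0,0,0,0,0,0.65]]'
python3 - <<'E'
from h import *; import pickle
p,im=wrist("pics/w5.png"); pickle.dump(p,open("p5.pkl","wb"))
m=mask(im,(125,60,40),(145,255,255))
for k in blobs(m,300)[:3]:
    a=cv2.approxPolyDP(k,3,True)[:,0]; print(cv2.contourArea(k),a.tolist(),[plane(p,q,.04,1)[:2].round(4).tolist() for q in a])
print(robot.get_obs()["tool_pos"])
E
```

```text
time: 8.0
tool_pos: [0.4395, 0.0154, 0.2286]
ee_rot: [3.141, -0.001, 0.55]
wrist_force: [0.3, 0.1, 0.9]
width: 0.0614
finger_force: 0.0
time: 8.6
tool_pos: [0.4201, 0.1766, 0.1995]
ee_rot: [3.141, -0.0, 0.051]
wrist_force: [-0.2, -0.3, -0.0]
width: 0.061
finger_force: 0.0
6186.5 [[304, 87], [300, 106], [298, 227], [340, 228], [346, 90]] [[0.5399, 0.1946], [0.5227, 0.1972], [0.4147, 0.1941], [0.4157, 0.1561], [0.5392, 0.158]]
2898.0 [[440, 0], [441, 57], [477, 61], [490, 55], [489, 0]] [[0.6374, 0.0745], [0.5795, 0.073], [0.5817, 0.0369], [0.5904, 0.0232], [0.6489, 0.0235]]
[0.4206 0.1757 0.1995]
```

View pics/w5.png

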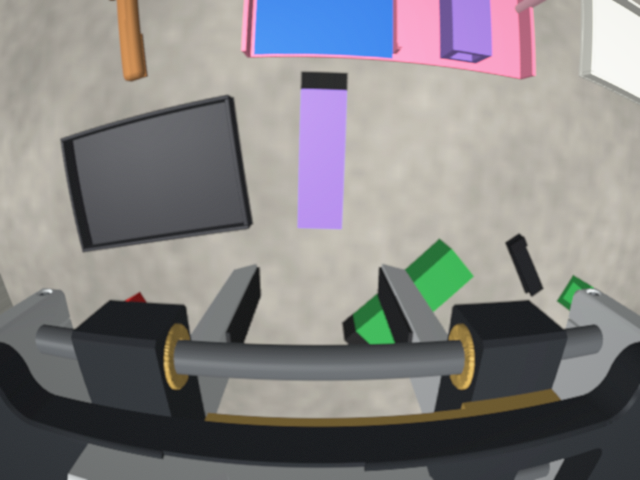

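The tube lies flat with its foot edge at (325,80) and its mouth edge at (298–340,228). Next I grip it 95 mm from the mouth.

```bash
python3 -m pendant '[[4.5,0,-3.5,0,0,-2,0.65],[4.5,0,-3.5,0,0,0,0.65],[0,0,-4,0,0,0,0.65],[0,0,-3,0,0,0,0.65],[0,0,-2,0,0,0,0.65],[0,0,-1.2,0,0,0,0.65],[0,0,-0.7,0,0,0,0.65],[0,0,0,0,0,0,0.65]]'
python3 -m pendant '[[0,0,0,0,0,0,0.65],[0,0,0,0,0,0,0.2],[0,0,0,0,0,0,0.2],[0,0,0,0,0,0,0.2],[0,0,0,0,0,0,0.2]]'
```

```text
time: 9.45
tool_pos: [0.5002, 0.1748, 0.0289]
ee_rot: [3.141, 0.0, 0.01]
wrist_force: [-0.9, 0.0, 0.2]
width: 0.0611
finger_force: 0.0
time: 9.95
tool_pos: [0.5008, 0.176, 0.0298]
ee_rot: [-3.141, -0.002, 0.011]
wrist_force: [0.0, 0.6, 2.6]
width: 0.0399
finger_force: 30.0
```

```bash
python3 -m pendant '[[0,0,0,0,0,0,0.65],[0,0,0,0,0,0,0.65],[0,0,0,0,0,0,0.65],[0.8,0,0,0,0,0.3,0.65],[0,0,-0.7,0,0,0,0.65],[0,0,-0.5,0,0,0,0.65],[0,0,0,0,0,0,0.65],[0,0,0,0,0,0,0.65]]'
python3 -m pendant '[[0,0,0,0,0,0,0.2],[0,0,0,0,0,0,0.2],[0,0,0,0,0,0,0.2],[0,0,0,0,0,0,0.2]]'
```

```text
time: 10.75
tool_pos: [0.5077, 0.1753, 0.0163]
ee_rot: [3.141, 0.001, 0.016]
wrist_force: [0.1, 0.4, 0.0]
width: 0.0611
finger_force: 0.0
time: 11.15
tool_pos: [0.5084, 0.1755, 0.0172]
ee_rot: [-3.141, -0.001, 0.016]
wrist_force: [0.1, 0.3, 0.1]
width: 0.04
finger_force: 30.0
```

```bash
python3 -m pendant '[[0,0,3,0,0,0,0.2],[0,0,4,0,0,0,0.2],[0,-1,3,0,0,0,0.2],[-0.3,-3,1,0,0,7.5,0.2],[-0.3,-3,0,0,0,7.5,0.2],[-0.3,-3,0,0,0,7.5,0.2],[-0.3,-3,0,0,0,7.5,0.2],[-0.4,-3,0,0,0,7.5,0.2]]'
python3 -m pendant '[[-0.4,-3,0,0,0,7.5,0.2],[-0.4,-3,0,0,0,7.5,0.2],[-0.4,-3,0,0,0,7.5,0.2],[-0.4,-3,0,0,0,7.5,0.2],[-0.4,-3,0,0,0,7.5,0.2],[-0.4,-3,0,0,0,7.5,0.2],[-0.2,-3,-2,0,0,7.7,0.2],[0,0,0,0,0,0,0.2]]'
python3 -m pendant '[[0,0,0,0,0,0,0.2]]'
```

```text
time: 11.95
tool_pos: [0.4917, 0.0143, 0.1266]
ee_rot: [-3.141, 0.0, 0.676]
wrist_force: [-0.6, 0.0, -0.9]
width: 0.0398
finger_force: 30.0
time: 12.75
tool_pos: [0.464, -0.1968, 0.104]
ee_rot: [-3.137, -0.001, 1.587]
wrist_force: [-1.4, 0.3, -1.9]
width: 0.0396
finger_force: 30.0
time: 12.85
tool_pos: [0.4654, -0.1944, 0.1059]
ee_rot: [-3.14, -0.002, 1.587]
wrist_force: [1.2, 1.0, -1.6]
width: 0.0395
finger_force: 30.0
```

```bash
python3 -m pendant '[[0.1,2.4,0,0,0,0,0.2],[0,0,-1.5,0,0,0.2,0.2],[0,0,-1.5,0,0,0,0.2],[0,0,-0.3,0,0,0,0.2],[0,0,0,0,0,0,0.2],[0,0,0,0,0,0,0.2]]'
python3 - <<'E'
from h import *
s=imaging.snapshot("scene")[240:420,180:340]; t=imaging.snapshot("top")[190:330,360:500]
cv2.imwrite("pics/m5.png",np.hstack([cv2.resize(s,(400,450)),cv2.resize(t,(400,450))])[:,:,::-1]); o=robot.get_obs(); print(o["tool_pos"],o["ee_rot"],o["wrist_force"])
E
```

```text
time: 13.45
tool_pos: [0.4678, -0.1704, 0.0749]
ee_rot: [3.14, 0.001, 1.594]
wrist_force: [-0.4, 0.0, -1.5]
width: 0.04
finger_force: 30.0
[ 0.4679 -0.1707  0.075 ] [3.1397 0.0008 1.5936] [-0.0849  0.6342 -1.5821]
```

View pics/m5.png

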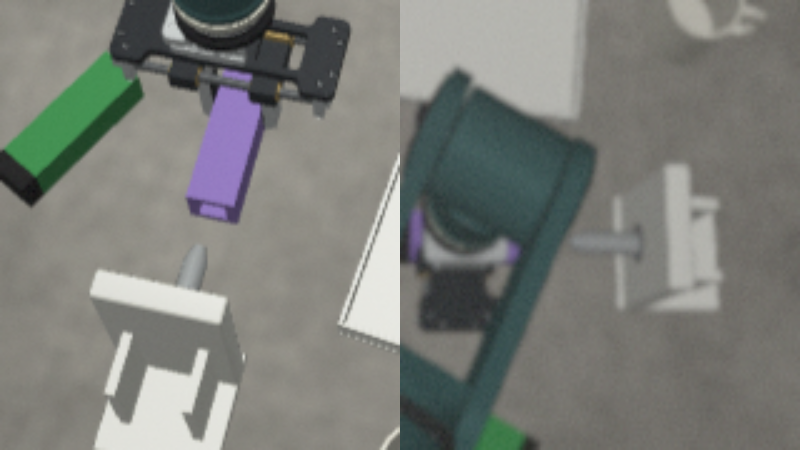

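The scene crop shows the tube's bore lined up with the pin: mouth at (213,210), tip at (200,248) in the crop. I advance gently.

```bash
python3 -m pendant '[[-0.1,-1,-0.2,0,0,-0.2,0.2],[0,-1,0,0,0,0,0.2],[0,-0.8,0,0,0,0,0.2],[0.1,-0.8,0,0,0,0,0.2],[0,-0.6,0,0,0,0,0.2],[0,-0.6,0,0,0,0,0.2],[0,0,0,0,0,0,0.2]]'
```

```text
time: 14.25
tool_pos: [0.4672, -0.2194, 0.0719]
ee_rot: [3.142, 0.0, 1.589]
wrist_force: [-0.0, 0.6, -1.7]
width: 0.0401
finger_force: 30.0
```

```bash
python3 -m pendant '[[0,0,0,0,0,0,0.2]]'
python3 - <<'E'
from h import *
o=robot.get_obs(); print(o["wrist_torque"],o["wrist_force"],o["tool_pos"])
E
```

```text
time: 14.35
tool_pos: [0.4671, -0.2186, 0.0718]
ee_rot: [-3.142, -0.0, 1.59]
wrist_force: [0.5, -0.4, -1.6]
width: 0.0397
finger_force: 30.0
[-0.0427  0.024   0.0018] [ 0.509  -0.4499 -1.6101] [ 0.4671 -0.2186  0.0718]
```

```bash
python3 -m pendant '[[0.05,-0.7,0.05,0,0,0,0.2],[0,-0.7,0,0,0,0,0.2],[0.05,-0.6,0,0,0,0,0.2],[0,-0.4,0,0,0,0,0.2],[0,0,0,0,0,0,0.2]]'
```

```text
time: 14.85
tool_pos: [0.4682, -0.2432, 0.0724]
ee_rot: [3.141, 0.0, 1.589]
wrist_force: [0.3, 0.5, -1.7]
width: 0.0399
finger_force: 30.0
```

```bash
python3 -m pendant '[[0,-0.4,0,0,0,0,0.2],[0,-0.3,0,0,0,0,0.2],[0,0,0,0,0,0,0.2],[0,0,0,0,0,0,0.2]]'
```

```text
time: 15.25
tool_pos: [0.4682, -0.2495, 0.0724]
ee_rot: [3.142, -0.0, 1.59]
wrist_force: [0.3, -0.2, -1.5]
width: 0.04
finger_force: 30.0
```

```bash
python3 -m pendant '[[0,-0.3,0,0,0,0,0.2],[0,-0.3,0,0,0,0,0.2],[0,0,0,0,0,0,0.2],[0,0,0,0,0,0,0.2]]'
```

```text
time: 15.65
tool_pos: [0.4682, -0.2557, 0.0724]
ee_rot: [3.142, -0.0, 1.59]
wrist_force: [-0.3, -0.6, -1.4]
width: 0.0392
finger_force: 30.0
```

```bash
python3 -m pendant '[[0.03,-0.4,0,0,0,0,0.2],[0,-0.3,0,0,0,0,0.2],[0,0,0,0,0,0,0.2],[0,0,0,0,0,0,0.2]]'
```

```text
time: 16.05
tool_pos: [0.4685, -0.2627, 0.0724]
ee_rot: [3.142, -0.0, 1.59]
wrist_force: [0.1, 0.1, -1.8]
width: 0.0401
finger_force: 30.0
```

```bash
python3 -m pendant '[[0,-0.3,0,0,0,0,0.2],[0,-0.2,0,0,0,0,0.2],[0,0,0,0,0,0,0.2]]'
```

```text
time: 16.35
tool_pos: [0.4683, -0.2658, 0.0724]
ee_rot: [-3.141, -0.004, 1.591]
wrist_force: [-0.4, 6.3, 0.8]
width: 0.0397
finger_force: 30.0
```

```bash
python3 -m pendant '[[0,-0.2,0,0,0,0,0.2],[0,0,0,0,0,0,0.2]]'
```

```text
time: 16.55
tool_pos: [0.468, -0.266, 0.0723]
ee_rot: [-3.14, -0.008, 1.591]
wrist_force: [-1.3, 9.7, 3.5]
width: 0.0398
finger_force: 30.0
```

It stopped with 9.7 N at the predicted home position, 18 mm past where a blocked tube would stop, so it fits and goes in the white tray. I withdraw and refine the tray position.

```bash
python3 -m pendant '[[0,0.5,0,0,0,0,0.2],[-0.02,1.5,0,0,0,0,0.2],[-0.03,1.5,0,0,0,0,0.2],[-0.05,1.5,0,0,0,0,0.2],[0,2,0,0,0,0,0.2],[0,2,0,0,0,0,0.2],[0,1,1,0,0,0,0.2],[0,0,4,0,0,0,0.2]]'
python3 - <<'E'
from h import *; import pickle
p2=pickle.load(open("p2.pkl","rb")); im=cv2.imread("pics/w2.png")[:,:,::-1].copy()
m=mask(im,(0,0,190),(180,40,255)); m[:,:430]=0; m[290:]=0; m[:70]=0; m[:,580:]=0
k=max(blobs(m,1000),key=cv2.contourArea); print(cv2.contourArea(k)); a=cv2.approxPolyDP(cv2.convexHull(k),6,True)[:,0]
for q in a: print(q,plane(p2,q,.025,1))
for q in ((460,84),(563,106),(537,281),(437,277)): print(q,plane(p2,q,.025,1))
# height check of tray rim corner near camera with top view
T=imaging.camera_params("top"); 
im=cv2.imread("pics/top0.png")[:,:,::-1].copy(); m=mask(im,(0,0,150),(180,40,255))
k=blobs(m,500); k=[c for c in k if 350<cv2.minAreaRect(c)[0][0]<430][0]; a=cv2.approxPolyDP(cv2.convexHull(k),5,True)[:,0]; print(a.tolist(),[plane(T,q,.025)[:2].round(3).tolist() for q in a])
for q in a:
    X=min((tri([ray(p2,w,1),ray(T,q)]) for w in ((460,84),(563,106),(537,281),(437,277))),key=lambda r:sum(r[1])); print(X)
E
```

```text
time: 17.35
tool_pos: [0.4642, -0.1662, 0.1186]
ee_rot: [-3.132, -0.005, 1.592]
wrist_force: [0.7, -1.3, -2.6]
width: 0.0398
finger_force: 30.0
19324.0
[462  82] [ 0.6062 -0.1173  0.025 ]
[564 108] [ 0.7332 -0.1291  0.025 ]
[536 281] [ 0.7157 -0.3263  0.025 ]
[436 275] [ 0.5879 -0.3147  0.025 ]
(460, 84) [ 0.604  -0.1195  0.025 ]
(563, 106) [ 0.7317 -0.1271  0.025 ]
(537, 281) [ 0.7172 -0.3264  0.025 ]
(437, 277) [ 0.5893 -0.317   0.025 ]
[[424, 188], [421, 225], [354, 217], [358, 179]] [[0.703, -0.321], [0.592, -0.31], [0.61, -0.117], [0.724, -0.127]]
(array([ 0.6918, -0.3124,  0.0604]), [np.float64(0.0002801826566344701), np.float64(0.0002801826566345232)])
(array([ 0.5846, -0.3076,  0.0451]), [np.float64(0.002987277885913401), np.float64(0.0029872778859134893)])
(array([ 0.612 , -0.1174,  0.0089]), [np.float64(0.0017830099335232321), np.float64(0.0017830099335231942)])
(array([ 0.7214, -0.1277,  0.0372]), [np.float64(0.0016587025076016137), np.float64(0.0016587025076014725)])
```

```bash
python3 -m pendant '[[4,-0.65,0,0,0,-1.3,0.2],[4,-0.65,0,0,0,-1.3,0.2],[4,-0.65,0,0,0,-1.3,0.2],[4,-0.65,0,0,0,-1.3,0.2],[3.6,-0.65,-1,0,0,-1.3,0.2],[0,0,-2,0,0,0,0.2],[0,0,-2,0,0,0,0.2],[0,0,0,0,0,0,0.2]]'
python3 -m pendant '[[0,0,0,0,0,0,0.2]]'
```

```text
time: 18.15
tool_pos: [0.6616, -0.2009, 0.0684]
ee_rot: [-3.134, -0.002, 1.477]
wrist_force: [-1.3, -0.3, -1.7]
width: 0.0402
finger_force: 30.0
time: 18.25
tool_pos: [0.6634, -0.2018, 0.0727]
ee_rot: [-3.141, 0.0, 1.477]
wrist_force: [-0.2, -0.5, -0.9]
width: 0.0397
finger_force: 30.0
```

```bash
python3 -m pendant '[[0,0.2,-2,0,0,0,0.2],[0,0,-1.5,0,0,0,0.2],[0,0,-0.8,0,0,0,0.2],[0,0,-0.5,0,0,0,0.2],[0,0,0,0,0,0,0.2],[0,0,0,0,0,0,0.2]]'
```

```text
time: 18.85
tool_pos: [0.6638, -0.2003, 0.0251]
ee_rot: [3.141, 0.0, 1.477]
wrist_force: [0.5, 0.6, -1.1]
width: 0.0398
finger_force: 30.0
```

```bash
python3 -m pendant '[[0,0,-0.2,0,0,0,0.2],[0,0,-0.15,0,0,0,0.2],[0,0,0,0,0,0,0.2],[0,0,0,0,0,0,0.2]]'
```

```text
time: 19.25
tool_pos: [0.6639, -0.2002, 0.0215]
ee_rot: [3.14, 0.0, 1.477]
wrist_force: [1.2, -0.1, 0.4]
width: 0.0394
finger_force: 30.0
```

```bash
python3 -m pendant '[[0,0,0,0,0,0,0.62],[0,0,0,0,0,0,0.62],[0,0,0,0,0,0,0.62],[0,0,0,0,0,0,0.62],[0,0,2,0,0,0,0.62],[0,0,4,0,0,0,0.62],[0,0,4,0,0,0,0.62],[0,0,4,0,0,0,0.62]]'
python3 -m pendant '[[-4,2,2,0,0,0,0.62],[-4,2,2,0,0,0,0.62],[-4,2,2,0,0,0,0.62],[-4,0,0,0,0,0,0.62],[-4,0,0,0,0,0,0.62],[-4,0,0,0,0,0,0.62],[0,0,0,0,0,0,0.62],[0,0,0,0,0,0,0.62]]'
python3 - <<'E'
from h import *
for n in("scene","top"):
    im=imaging.snapshot(n); p=imaging.camera_params(n)
    for k in blobs(mask(im,(125,60,50),(145,255,255)),60)[:3]:
        r=cv2.minAreaRect(k); print(n,cv2.contourArea(k),r,[plane(p,q,.044)[:2].round(3).tolist() for q in cv2.boxPoints(r)])
E
```

```text
time: 20.05
tool_pos: [0.6632, -0.1999, 0.1622]
ee_rot: [-3.141, -0.0, 1.477]
wrist_force: [0.6, 0.4, -0.2]
width: 0.0585
finger_force: 0.0
time: 20.85
tool_pos: [0.4235, -0.1402, 0.2215]
ee_rot: [3.139, 0.001, 1.476]
wrist_force: [1.0, 0.5, -0.0]
width: 0.0582
finger_force: 0.0
scene 1154.0 ((358.3500061035156, 338.95001220703125), (19.606117248535156, 62.9293212890625), 18.434947967529297) [[0.638, -0.303], [0.65, -0.166], [0.691, -0.171], [0.677, -0.306]]
scene 566.5 ((366.6440124511719, 224.70799255371094), (28.711116790771484, 22.45012664794922), 10.30484676361084) [[0.594, 0.004], [0.59, 0.064], [0.656, 0.066], [0.659, 0.006]]
top 574.0 ((392.79229736328125, 200.6615447998047), (43.41215515136719, 14.512063980102539), 7.125016689300537) [[0.641, -0.162], [0.684, -0.167], [0.672, -0.291], [0.629, -0.285]]
top 381.0 ((297.0, 207.0), (32.0, 12.0), 90.0) [[0.677, 0.066], [0.678, 0.032], [0.583, 0.029], [0.582, 0.063]]
```

The tube lies flat in the middle of the white tray, the spare hasn't moved, and the arm is clear.

```bash
python3 -c "
from bench import robot
print(robot.close_job())"
```

```text
the job is handed in; nothing more can be done
None
```

The blue-bay tube went fully home on the pin, so it fits; I laid it flat in the white tray, left the spare tube in its bay, and handed the job in at about 21 s of the 51 s allowed (the hand-in returned no verdict).

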